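# Clamp the graphite block under the thumbscrew

## Robot

A 6-joint arm with a two-finger parallel gripper is mounted at the origin on a cart in front of the work surface, level with it; the furniture and walls round the work are solid. World frame = base frame: x ahead of the robot, y to its left, z up, the work surface at z = 0. Lengths are in m, angles in rad, forces in N, time in s.
With the tool pointing down it reaches from about 0.35 to 0.775 m from the base axis. Payload 5.5 kg.
Tool frame: the origin (TCP) lies on the centre line of the jaws, within the pads' length; the fingertips stand 11 mm ahead of it and the grasp point (between the pads) lies 8 mm behind it; z points along the fingers, y is the line along which they close (so a half turn about z gives the same grasp; the last joint's range is limited). The gripper opens to 85 mm and grips with 20 to 120 N. Pads are 22 mm wide; open, the fingers measure 114 mm over their backs; the gripper's body (76 mm by 85 mm) begins 54 mm behind the grasp point. The pads swing forward as they close: fully open they stand 13 mm farther back than shut.
Start: joints at [-1.447, 0.313, 0.046, 1.304, 0, 1.431], TCP at [0.15, -0.555, 0.242] pointing down, gripper open.
Joint ranges: [-2.76, 2.76], [-0.86, 1.69], [-1.03, 1.26], [-2.2, 2.34], [-1.47, 1.5], [-3.14, 3.14]. Speed limits (rad/s): [2.57, 2.57, 3.14, 3.14, 3.14, 3.14].

## Interface

Orientations are given as [roll, pitch, yaw] about the fixed x, y, z axes, in that order (R = Rz(yaw) Ry(pitch) Rx(roll)).
In Python, from workcell import r gives the robot as it stands. The module is installed in compiled form; this text tells all that it offers.
- The arm moves only by the tool play_rows, never from a script. Its argument "moves" is a list of rows, each an object with "slide": the shift along the tool's x, y, z in cm, a list of three; "twist": the turn, a rotation vector about the tool's x, y, z in rad, a list of three; "gripper": the finger opening in cm, from 0 to 8.54. A call has 1 to 20 rows; each row shifts and turns the commanded pose from where the row before left it, along the tool's axes as they then stand; what a row does not reach is not made up. A row lasts 1/8 s, in which the tool goes at most 62.5 mm and 10.7 degrees, less where a joint would pass 70% of its speed; a pose out of reach is approached as far as the arm can. A call is refused whole if a number of a shift passes 6.25 or a number of a turn 0.188, either way. A call with a gripper value outside its range is refused whole. The fingers move at their own pace and stop on an object; "force" is the grip in N (left out, the last holds). Time passes only in rows, so rows that do not move let the fingers close. It gives the time, the measured TCP pose, the force, the opening and the grip force at its end, in the units of the state.
- r.sense(): the state, without advancing time (a new reading comes with each control period).
- r.capture(name): name is "side" or "top"; returns the picture (420x560x3 uint8, red, green, blue); there is no depth.
- r.get_calibration(name): a dict with "vfov" (degrees; the focal length in pixels is half the picture's height over the tangent of half this angle, whatever the lens; pixels are square), "cx", "cy" (the principal point, pixels), "k1" (the pictures are not rectified: a ray, as slopes to the right and down, at radius r is drawn at 1 + k1 r^2 times it, then the intrinsics apply), "R" (3x3) and "t" (3): a world point X has camera coordinates R X + t. Camera axes: x right, y down, z forward; pixel columns grow to the right and rows downward; lengths in m; the calibration is good to about 2 mm. A picture is of the moment at which its call begins. get_calibration takes no time and is no camera call.
- r.job_done(): hands the job in; it is judged then, once.
The state is a dict: "clock": time; "q": joint angles; "qd": joint speeds; "tau": joint torques, N m; "position": TCP position; "eef_rot": TCP orientation; "wrist_force": force on the tool from outside, world axes, zero at the start; "moment": the same for the moment, N m; "opening": finger opening in m; "grasp_force": force on a finger pad.
Only numpy, scipy, OpenCV 4.12 (cv2) and the standard library are available. Lean on these libraries where they do the work, as an engineer would, in place of code of your own. Each camera call takes 0.05 s, during which the arm holds its last target. There are 200 camera calls.

## Task

Pick up the flat black graphite block, lay it on the bed of the screw clamp and slide it end-on between the rails, fully home against the clamp's upright. Then turn the knurled thumbscrew clockwise until its pad seats on the block and the resistance has clearly risen, and stop there: snug, never forced, because graphite chips. Let go and leave the cork block, the brass mould and the tape roll where they are.

Things in the scene. Friction and masses are not known exactly. Their poses are not given: they have to be found in the camera images.
- graphite_block: Flat matt black graphite block, 50 x 70 x 22 mm (own x, y, z), 0.13 kg, loose on the worktop, lying flat. Origin at the centre of its underside, y along its 70 mm length. (The brown block of similar plan but 35 mm high is the cork block: not this one.)
- clamp: Grey screw clamp fixed to the worktop, at varying place and yaw. Origin on the thumbscrew's vertical axis at worktop height; own +x is the loading direction, from the open mouth to the upright. Aluminium bed 6 mm thick, x = -100 to +45 mm, 94 mm wide. A block that is home lies on it with its 70 mm length along x, from x = -55 to +15 mm, its top at z = 28 mm.
- clamp_stop (a point): Centre of the end stop's face at clamp x = +15 mm, 17 mm over the worktop: the block's far end comes to rest on it. The face belongs to an upright 50 mm wide and 56.5 mm high.
- bed_mouth (a point): Point on the bed's top (z = 6 mm), on its centre line, 60 mm before the screw axis. Two steel rails 5 mm high on the bed (tops at z = 11 mm) guide the block's long sides: 53 mm apart from clamp x = -18 to +15 mm, flaring towards the mouth to about 68 mm apart at x = -63 mm.
- clamp_arm (a point): Centre of the front end of the clamp's arm, at clamp x = -17 mm, z = 50 mm. The arm carries the screw; it reaches from the upright forward over the bed, 32 mm wide, z = 43.5 to 56.5 mm.
- thumbscrew_grip (a point): Mid-height centre of the knurled steel thumbscrew head on top of the arm: round, 30 mm in diameter, z = 58.5 to 80.5 mm over the worktop, vertical axis. It turns without rising. Clockwise seen from above lowers the pad, 4 mm per radian (quick-action thread). Steady friction 0.26 N m either way, so it stays where it is left; it starts 1.2 to 2.8 rad short of touching the block.
- thumbscrew: The same screw with its spindle and sprung 20 mm swivel pad under the arm. Origin on the axis at the head's underside. The pad starts 5 to 11 mm above a loaded block's top. Seated, each further 0.25 rad adds about 10 N of pad force and 0.04 N m of torque. Snug: 22 to 65 N on the block, 0.09 to 0.26 N m over the free torque taken the same way (aim for 0.16); over 80 N it chips.
- cork_block: Brown cork block 45 x 60 x 35 mm, loose, a bystander. Origin at the centre of its underside.
- brass_mould: Round brass mould, 42 mm in diameter, 39 mm high, loose, a bystander. Origin at the centre of its underside.
- tape_roll: Roll of tape, 69 mm in diameter, 19 mm high, lying flat, loose, a bystander. Origin at the centre of its underside.
There are look-alikes about, which are no part of the job. Leave any blue or orange look-alike of the graphite_block alone.

How it is judged:
On the way:
1. the block lies flat on the bed between the rails, home against the upright, the pad not yet on it (x of graphite_block in the frame of clamp between -0.0235 and -0.017 m and y of graphite_block in the frame of clamp between -0.005 and 0.005 m and z of graphite_block in the frame of clamp below 0.008 m and angle between the y axis of graphite_block and the x axis of clamp, either way round below 0.09 rad and angle between graphite_block's own z axis and vertical below 0.06 rad and contact force between thumbscrew and graphite_block below 2 N), for 0.2 s.
At the end, for the whole second after the job is handed in: The graphite block lies flat on the bed between the rails, its far end within 3.5 mm of the upright, within 5 mm of the centre line and square to the clamp within 0.09 rad, at rest; the pad presses on it with 22 to 65 N (x of graphite_block in the frame of clamp between -0.0235 and -0.017 m and y of graphite_block in the frame of clamp between -0.005 and 0.005 m and z of graphite_block in the frame of clamp below 0.008 m and angle between the y axis of graphite_block and the x axis of clamp, either way round below 0.09 rad and angle between graphite_block's own z axis and vertical below 0.06 rad and contact force between thumbscrew and graphite_block between 22 and 65 N and linear speed of graphite_block below 0.01 m/s); the robot touches nothing.
It fails at once if the screw is forced: its pad presses the block with more than 80 N (contact force between thumbscrew and graphite_block above 80 N).
It fails at once if the cork block is moved more than 25 mm (distance of cork_block from where it was at the start of the episode above 0.025 m).
It fails at once if the brass mould is moved more than 25 mm (distance of brass_mould from where it was at the start of the episode above 0.025 m).
It fails at once if the tape roll is moved more than 25 mm (distance of tape_roll from where it was at the start of the episode above 0.025 m).
It also fails if it takes over 72 s, if anything falls off the work surface, if the arm or the gripper's body presses on something with over 40 N, if the wrist force passes 120 N, or if a joint passes its speed limit or range.

## Working session

There is one attempt and no reset: what is moved stays moved. The work goes in short steps, Python scripts to look and compute and a tool call to move; the robot and the scene stay as the last step left them, time stands still between calls to the robot, and variables do not carry over. Pictures are saved under pics/ and viewed, at most 10 in all, crops included, and the job is handed in when it is done.

Besides the shell and the picture viewer there is one more tool, called as name(argument=value, ...), one argument or row to a line, values as JSON. play_rows: Moves the arm, as the interface text tells. Its arguments: {"type":"object","properties":{"moves":{"type":"array","items":{"type":"object","properties":{"slide":{"type":"array","items":{"type":"number"}},"twist":{"type":"array","items":{"type":"number"}},"gripper":{"type":"number"}}}},"force":{"type":"number"}},"required":["moves"]}

```bash
mkdir -p pics; cat > h.py <<'E'
import numpy as np, cv2
from workcell import r
def cal(n):
    c=r.get_calibration(n); f=210/np.tan(np.radians(c["vfov"])/2)
    return f,c["cx"],c["cy"],c["k1"],np.array(c["R"]),np.array(c["t"])
def ray(n,uv):
    f,cx,cy,k,R,t=cal(n)
    d=np.array([(uv[0]-cx)/f,(uv[1]-cy)/f]); s=d.copy()
    for _ in range(30): s=d/(1+k*(s@s))
    v=R.T@np.array([s[0],s[1],1]); return -R.T@t, v/np.linalg.norm(v)
def plane(n,uv,z):
    o,v=ray(n,uv); return o+v*(z-o[2])/v[2]
def two(uv1,uv2,n1="side",n2="top"):
    o1,v1=ray(n1,uv1);o2,v2=ray(n2,uv2)
    a=np.linalg.lstsq(np.c_[v1,-v2],o2-o1,rcond=None)[0]
    p,q=o1+a[0]*v1,o2+a[1]*v2
    return (p+q)/2,np.linalg.norm(p-q)
def proj(n,X):
    f,cx,cy,k,R,t=cal(n); c=R@np.array(X)+t; s=c[:2]/c[2]; s=s*(1+k*(s@s)); return np.array([cx+f*s[0],cy+f*s[1]])
def save(n,name):
    im=cv2.cvtColor(r.capture(n),cv2.COLOR_RGB2BGR); cv2.imwrite("pics/"+name,im); return im
E
python3 - <<'E'
from h import *
for n in("side","top"):
    save(n,n+"0.png"); f,cx,cy,k,R,t=cal(n); print(n,f,cx,cy,k,-R.T@t,R[2])
s=r.sense(); print({k:np.round(v,3) for k,v in s.items()})
E
```

```text
side 506.7879950267142 280.22936676334837 209.67805427166616 -0.02533410524618064 [ 0.2810005  -1.07367557  0.64889219] [ 0.20749036  0.86122685 -0.46393541]
top 477.57332676912387 272.33183519755806 212.58453847624483 -0.11588008511968922 [0.41118171 0.00755948 1.1604295 ] [ 0.0903053  -0.00582439 -0.9958971 ]
{'clock': np.float64(0.1), 'q': array([-1.447,  0.314,  0.045,  1.304,  0.   ,  1.431]), 'qd': array([ 0.001, -0.002,  0.001, -0.   , -0.001, -0.001]), 'tau': array([ 1.0000e-03, -4.8173e+01,  2.9924e+01,  1.3000e-02, -0.0000e+00,
        0.0000e+00]), 'position': array([ 0.15 , -0.555,  0.242]), 'eef_rot': array([-3.14 , -0.   ,  0.264]), 'wrist_force': array([-0.914, -0.547, -0.487]), 'moment': array([-0.02 , -0.036,  0.038]), 'grasp_force': np.float64(0.0), 'opening': np.float64(0.086)}
```

View pics/top0.png

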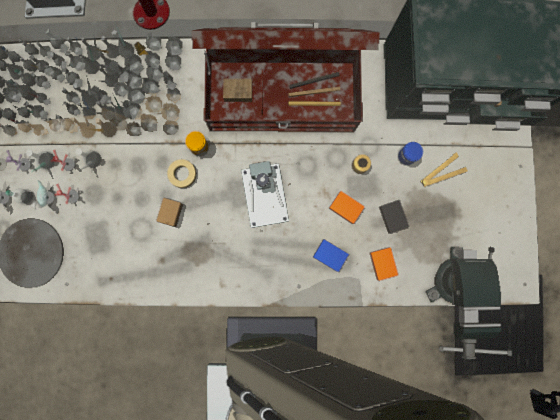

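View pics/side0.png

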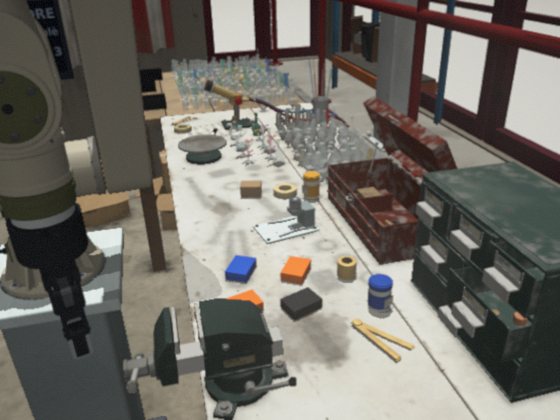

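The top view shows the graphite block at about (394,216). The clamp is at (265,195), mouth towards the robot, with the screw head at about (264,180). The cork is at (170,212), the tape at (181,173) and the brass mould at (362,164). In the side view the block is at (301,303) and the clamp at (290,225).

```bash
cat > m.py <<'E'
from h import *
def blob(im,box,fn):
    x0,y0,x1,y1=box; m=np.zeros(im.shape[:2],np.uint8)
    m[y0:y1,x0:x1]=fn(im[y0:y1,x0:x1].astype(int)).astype(np.uint8)*255
    cs,_=cv2.findContours(m,cv2.RETR_EXTERNAL,cv2.CHAIN_APPROX_NONE)
    return max(cs,key=cv2.contourArea)
E
python3 - <<'E'
from m import *
T=cv2.imread("pics/top0.png");S=cv2.imread("pics/side0.png")
c=blob(T,(370,190,420,245),lambda p:p.max(2)<85)
q=cv2.boxPoints(cv2.minAreaRect(c)); print("blk top",cv2.contourArea(c),q.round(1).tolist())
for z in(0,.022):
    W=np.array([plane("top",p,z)[:2] for p in q]); print(z,W.round(4).tolist(),np.linalg.norm(W-np.roll(W,1,0),axis=1).round(4),W.mean(0).round(4))
c2=blob(S,(275,280,330,325),lambda p:p.max(2)<85)
print("side",cv2.contourArea(c2),cv2.boundingRect(c2),cv2.approxPolyDP(c2,3,True)[:,0].tolist())
# clamp bed
c3=blob(T,(225,140,310,245),lambda p:(p.min(2)>225))
q=cv2.boxPoints(cv2.minAreaRect(c3)); print("bed",cv2.contourArea(c3),q.round(1).tolist())
W=np.array([plane("top",p,.006)[:2] for p in q]); print(W.round(4).tolist(),np.linalg.norm(W-np.roll(W,1,0),axis=1).round(4))
A=cv2.resize(T[150:235,230:300],None,fx=5.5,fy=5.5,interpolation=cv2.INTER_CUBIC)
B=cv2.resize(S[190:250,245:325],None,fx=5,fy=5,interpolation=cv2.INTER_CUBIC)
D=cv2.resize(S[280:325,275:330],None,fx=5,fy=5,interpolation=cv2.INTER_CUBIC)
o=np.zeros((590,800,3),np.uint8); o[:A.shape[0],:A.shape[1]]=A; o[:B.shape[0],390:390+B.shape[1]]=B; o[310:310+D.shape[0],390:390+D.shape[1]]=D
cv2.imwrite("pics/c1.png",o)
E
```

```text
blk top 552.0 [[378.8999938964844, 206.6999969482422], [399.29998779296875, 199.89999389648438], [408.20001220703125, 226.60000610351562], [387.79998779296875, 233.39999389648438]]
0 [[0.5323, -0.2614], [0.5495, -0.3128], [0.4835, -0.3338], [0.4667, -0.2825]] [0.069  0.0542 0.0693 0.054 ] [ 0.508  -0.2976]
0.022 [[0.53, -0.2563], [0.5469, -0.3067], [0.4821, -0.3274], [0.4656, -0.277]] [0.0677 0.0532 0.068  0.053 ] [ 0.5062 -0.2918]
side 779.5 (281, 289, 41, 31) [[321, 300], [305, 289], [282, 299], [281, 306], [293, 319], [319, 308]]Traceback (most recent call last):
  File "<stdin>", line 10, in <module>
  File "m.py", line 6, in blob
    return max(cs,key=cv2.contourArea)
ValueError: max() iterable argument is empty
```

```bash
python3 - <<'E'
from m import *
T=cv2.imread("pics/top0.png");S=cv2.imread("pics/side0.png")
print(T[195,[238,242,246,250,254,280,284]].tolist(),T[215,[240,247,260,270,280,290]].tolist())
A=cv2.resize(T[150:235,230:300],None,fx=5.5,fy=5.5,interpolation=cv2.INTER_CUBIC)
B=cv2.resize(S[190:250,245:325],None,fx=5,fy=5,interpolation=cv2.INTER_CUBIC)
D=cv2.resize(S[280:325,275:330],None,fx=5,fy=5,interpolation=cv2.INTER_CUBIC)
E_=np.clip(cv2.resize(T[195:238,372:415],None,fx=5,fy=5,interpolation=cv2.INTER_CUBIC).astype(int)*1,0,255)
o=np.zeros((600,800,3),np.uint8); o[:A.shape[0],:A.shape[1]]=A; o[:B.shape[0],390:390+B.shape[1]]=B
D=np.clip(D.astype(int)*2,0,255);E_=np.clip(E_*2,0,255)
o[310:535,390:390+D.shape[1]][:]=D[:, :]if 390+D.shape[1]<=800 else 0
o[360:575,0:0]=0
o[385:600,670:800]=E_[:,:130]
cv2.imwrite("pics/c1.png",o)
E
```

```text
[[141, 157, 159], [144, 155, 158], [214, 219, 215], [212, 214, 214], [215, 218, 218], [212, 213, 213], [115, 117, 116]] [[166, 182, 185], [177, 187, 190], [215, 218, 216], [215, 218, 217], [212, 216, 215], [159, 175, 176]]
```

View pics/c1.png

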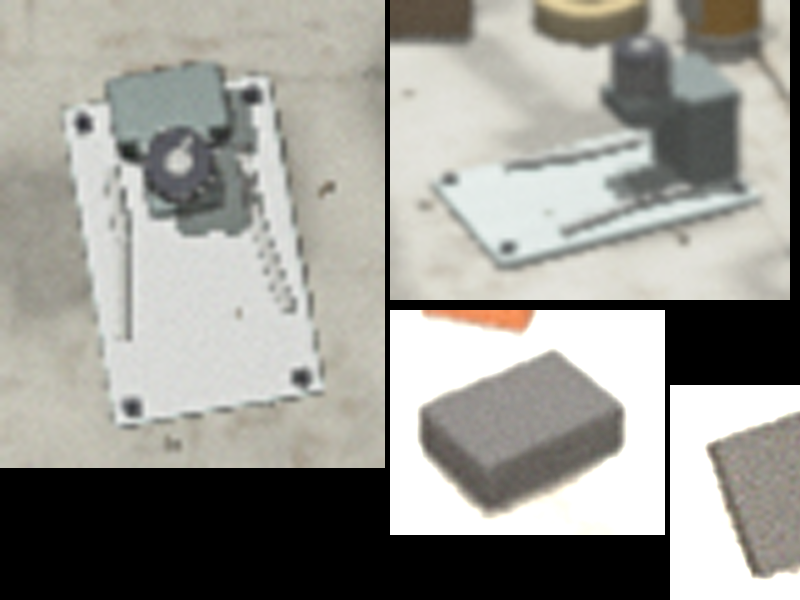

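The clamp crop shows the bed corners in the top view at about (241.8,169.5), (279.1,163.6), (288.5,220.9) and (251.5,227.6), and the head centre at about (262.7,179.1). In the side view the head spans x of about 295 and y of 198 to 208. The block's four top corners are clear in the side view.

```bash
python3 - <<'E'
from m import *
T=cv2.imread("pics/top0.png");S=cv2.imread("pics/side0.png")
# block, two views
tp=[(380.3,206.3),(399.3,199.9),(408.2,226.6),(389.2,233)]; sp=[(307.6,288.4),(321.4,299.6),(295,311),(281.4,300)]
P=[]
for a,b in zip(sp,tp):
    p,e=two(a,b); P.append(p); print(p.round(4),round(e,4))
P=np.array(P); print("ctr 2view",P.mean(0).round(4))
for n,pts in(("side",sp),("top",tp)):
    W=np.array([plane(n,p,.022)[:2] for p in pts]); L=np.linalg.norm(W-np.roll(W,1,0),axis=1)
    d=(W[0]+W[1]-W[2]-W[3]); print(n,W.mean(0).round(4),L.round(4),"len dir",np.degrees(np.arctan2(d[1],d[0])).round(2))
# bed: min-area rect of bright mask incl. top part
c=blob(T,(235,155,296,235),lambda p:p.min(2)>200)
q=cv2.boxPoints(cv2.minAreaRect(c)); print("bed",cv2.contourArea(c),q.round(1).tolist())
for nm,q in(("mask",q),("hand",np.array([(241.8,169.5),(279.1,163.6),(288.5,220.9),(251.5,227.6)]))):
    W=np.array([plane("top",p,.006)[:2] for p in q]); print(nm,W.round(4).tolist(),np.linalg.norm(W-np.roll(W,1,0),axis=1).round(4))
    i=np.argsort(W[:,0]); fr=W[i[2:]].mean(0);nr=W[i[:2]].mean(0);u=(fr-nr)/np.linalg.norm(fr-nr)
    print(" yaw",np.degrees(np.arctan2(u[1],u[0])).round(2),"origin",(nr+.1*u).round(4),(fr-.045*u).round(4))
    y=np.arctan2(u[1],u[0]); 
print("head", plane("top",(262.7,179.1),.0805).round(4), two((295,198.6),(262.7,179.1)))
for n,bx in(("top",(250,168,275,192)),("side",(285,194,305,211))):
    I=(T if n=="top" else S); x0,y0,x1,y1=bx
    g=cv2.resize(I[y0:y1,x0:x1],None,fx=8,fy=8,interpolation=cv2.INTER_CUBIC); cv2.imwrite(f"pics/h_{n}.png",g)
E
```

```text
[ 0.5309 -0.2603  0.0192] 0.0009
[ 0.5459 -0.3065  0.0217] 0.002
[ 0.4833 -0.3274  0.0228] 0.0024
[ 0.4679 -0.2816  0.0185] 0.0024
ctr 2view [ 0.507  -0.2939  0.0206]
side [ 0.5067 -0.2958] [0.0652 0.0457 0.0631 0.0437] len dir 19.0
top [ 0.5067 -0.2936] [0.0677 0.0496 0.068  0.0494] len dir 17.76
bed 1200.5 [[241.0, 169.5], [278.29998779296875, 163.10000610351562], [288.1000061035156, 220.39999389648438], [250.8000030517578, 226.6999969482422]]
mask [[0.6214, 0.078], [0.6377, -0.0132], [0.4971, -0.0374], [0.4812, 0.0528]] [0.1425 0.0927 0.1427 0.0916]
 yaw 9.97 origin [0.5876 0.025 ] [0.5853 0.0246]
hand [[0.6214, 0.0761], [0.6366, -0.0152], [0.4958, -0.0385], [0.4791, 0.0511]] [0.1445 0.0926 0.1427 0.0911]
 yaw 9.68 origin [0.586  0.0231] [0.5847 0.0229]
head [0.5859 0.0236 0.0805] (array([0.58484071, 0.02369244, 0.08320344]), np.float64(0.0011672025865675565))
```

Measured poses:
- **Block:** centre (0.507, -0.294), long axis at 18°, top at about 21 mm (expected 22).
- **Clamp:** axis (0.586, 0.024), yaw 9.9°, head top at about 82 mm (expected 80.5).

Both agree with the given sizes. I'll turn the wrist half round (so the last joint has room) while rising.

play_rows(
  moves=[
    {"slide": [0, 0, -0.4], "twist": [0, 0, -0.186], "gripper": 8.5},
    {"slide": [0, 0, -0.4], "twist": [0, 0, -0.186]},
    {"slide": [0, 0, -0.4], "twist": [0, 0, -0.186]},
    {"slide": [0, 0, -0.4], "twist": [0, 0, -0.186]},
    {"slide": [0, 0, -0.4], "twist": [0, 0, -0.186]},
    {"slide": [0, 0, -0.4], "twist": [0, 0, -0.186]},
    {"slide": [0, 0, -0.4], "twist": [0, 0, -0.186]},
    {"slide": [0, 0, -0.4], "twist": [0, 0, -0.186]},
    {"slide": [0, 0, -0.4], "twist": [0, 0, -0.186]},
    {"slide": [0, 0, -0.4], "twist": [0, 0, -0.186]},
    {"slide": [0, 0, -0.4], "twist": [0, 0, -0.186]},
    {"slide": [0, 0, -0.4], "twist": [0, 0, -0.186]},
    {"slide": [0, 0, -0.4], "twist": [0, 0, -0.186]},
    {"slide": [0, 0, -0.4], "twist": [0, 0, -0.186]},
    {"slide": [0, 0, -0.4], "twist": [0, 0, -0.186]},
    {"slide": [0, 0, -0.4], "twist": [0, 0, -0.186]},
    {"slide": [0, 0, 0], "twist": [0, 0, -0.186]},
    {"twist": [0, 0, -0.03]},
  ],
)

```text
invalid input at $.moves[1]: expected keys slide, twist, gripper
```

```bash
cat >> h.py <<'E'
from scipy.spatial.transform import Rotation as Ro
def go(p,yaw=None):
    s=r.sense(); M=Ro.from_euler("xyz",s["eef_rot"]).as_matrix()
    d=M.T@(np.array(p)-s["position"])*100
    print("t",round(float(s["clock"]),2),"pos",s["position"].round(4),"rpy",s["eef_rot"].round(3),"q6",s["q"][5].round(2),"slide cm",d.round(2),
     "dyaw twist",None if yaw is None else round(float((s["eef_rot"][2]-yaw+np.pi/2)%np.pi-np.pi/2),3))
E
python3 -c "
from h import *
go([.490,-.299,.15],.312)"
```

```text
t 0.1 pos [ 0.1499 -0.5547  0.2415] rpy [-3.14  -0.     0.264] q6 1.43 slide cm [ 39.5  -15.8    9.19] dyaw twist -0.048
```

play_rows(
  moves=[
    {"slide": [0, 0, -0.4], "twist": [0, 0, -0.186], "gripper": 8.5},
    {"slide": [0, 0, -0.4], "twist": [0, 0, -0.186], "gripper": 8.5},
    {"slide": [0, 0, -0.4], "twist": [0, 0, -0.186], "gripper": 8.5},
    {"slide": [0, 0, -0.4], "twist": [0, 0, -0.186], "gripper": 8.5},
    {"slide": [0, 0, -0.4], "twist": [0, 0, -0.186], "gripper": 8.5},
    {"slide": [0, 0, -0.4], "twist": [0, 0, -0.186], "gripper": 8.5},
    {"slide": [0, 0, -0.4], "twist": [0, 0, -0.186], "gripper": 8.5},
    {"slide": [0, 0, -0.4], "twist": [0, 0, -0.186], "gripper": 8.5},
    {"slide": [0, 0, -0.4], "twist": [0, 0, -0.186], "gripper": 8.5},
    {"slide": [0, 0, -0.4], "twist": [0, 0, -0.186], "gripper": 8.5},
    {"slide": [0, 0, -0.4], "twist": [0, 0, -0.186], "gripper": 8.5},
    {"slide": [0, 0, -0.4], "twist": [0, 0, -0.186], "gripper": 8.5},
    {"slide": [0, 0, -0.4], "twist": [0, 0, -0.186], "gripper": 8.5},
    {"slide": [0, 0, -0.4], "twist": [0, 0, -0.186], "gripper": 8.5},
    {"slide": [0, 0, -0.4], "twist": [0, 0, -0.186], "gripper": 8.5},
    {"slide": [0, 0, -0.4], "twist": [0, 0, -0.186], "gripper": 8.5},
    {"slide": [0, 0, 0], "twist": [0, 0, -0.186], "gripper": 8.5},
    {"slide": [0, 0, 0], "twist": [0, 0, -0.03], "gripper": 8.5},
  ],
)

```text
clock: 2.35
position: [0.1499, -0.555, 0.3059]
eef_rot: [3.141, 0.0, -2.828]
wrist_force: [-0.5, -0.3, -0.7]
opening: 0.0848
grasp_force: 0.0
```

```bash
python3 -c "
from h import *
go([.490,-.299,.10],.312)"
```

```text
t 2.35 pos [ 0.1499 -0.555   0.3059] rpy [ 3.141  0.    -2.828] q6 -1.76 slide cm [-40.24  13.83  20.61] dyaw twist 0.002
```

play_rows(
  moves=[
    {"slide": [-4, 1.4, 0], "twist": [0, 0, 0], "gripper": 8.5},
    {"slide": [-4, 1.4, 0], "twist": [0, 0, 0], "gripper": 8.5},
    {"slide": [-4, 1.4, 0], "twist": [0, 0, 0], "gripper": 8.5},
    {"slide": [-4, 1.4, 0], "twist": [0, 0, 0], "gripper": 8.5},
    {"slide": [-4, 1.4, 0], "twist": [0, 0, 0], "gripper": 8.5},
    {"slide": [-4, 1.4, 2], "twist": [0, 0, 0], "gripper": 8.5},
    {"slide": [-4, 1.4, 4], "twist": [0, 0, 0], "gripper": 8.5},
    {"slide": [-4, 1.4, 4], "twist": [0, 0, 0], "gripper": 8.5},
    {"slide": [-4, 1.3, 4], "twist": [0, 0, 0], "gripper": 8.5},
    {"slide": [-4.2, 1.3, 4], "twist": [0, 0, 0], "gripper": 8.5},
    {"slide": [0, 0, 2.6], "twist": [0, 0, 0], "gripper": 8.5},
    {"slide": [0, 0, 0], "twist": [0, 0, 0], "gripper": 8.5},
    {"slide": [0, 0, 0], "twist": [0, 0, 0], "gripper": 8.5},
  ],
)

```text
clock: 3.98
position: [0.4898, -0.3003, 0.1012]
eef_rot: [-3.141, 0.0, -2.829]
wrist_force: [-0.9, -0.1, 0.3]
opening: 0.0851
grasp_force: 0.0
```

```bash
python3 -c "
from h import *
go([.490,-.299,.018],.312)
a=save('top','t1.png');b=save('side','s1.png')
a=cv2.resize(a[170:260,340:440],None,fx=4,fy=4,interpolation=cv2.INTER_CUBIC);b=cv2.resize(b[220:340,250:350],None,fx=4,fy=4,interpolation=cv2.INTER_CUBIC)
o=np.zeros((480,800,3),np.uint8);o[:360,:400]=a;o[:,400:]=b;cv2.imwrite('pics/c2.png',o)"
```

```text
t 3.98 pos [ 0.4898 -0.3003  0.1012] rpy [-3.141  0.    -2.829] q6 -1.0 slide cm [-0.06  0.12  8.32] dyaw twist 0.001
```

View pics/c2.png

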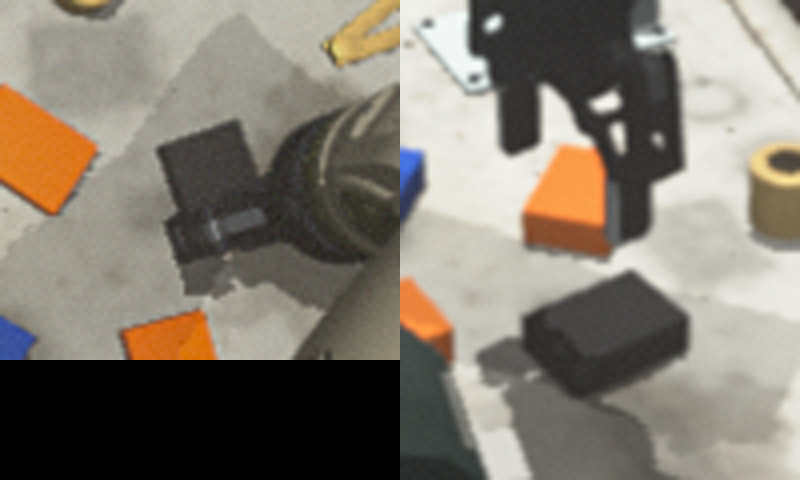

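The gripper stands over the rear half of the block, squarely across its width, and nothing else is near. I'll descend and close.

play_rows(
  moves=[
    {"slide": [0, 0.1, 3], "twist": [0, 0, 0], "gripper": 8.5},
    {"slide": [0, 0, 3], "twist": [0, 0, 0], "gripper": 8.5},
    {"slide": [0, 0, 1.3], "twist": [0, 0, 0], "gripper": 8.5},
    {"slide": [0, 0, 1], "twist": [0, 0, 0], "gripper": 8.5},
    {"slide": [0, 0, 0], "twist": [0, 0, 0], "gripper": 4},
    {"slide": [0, 0, 0], "twist": [0, 0, 0], "gripper": 4},
    {"slide": [0, 0, 0], "twist": [0, 0, 0], "gripper": 4},
    {"slide": [0, 0, 0], "twist": [0, 0, 0], "gripper": 4},
    {"slide": [0, 0, 0], "twist": [0, 0, 0], "gripper": 4},
    {"slide": [0, 0, 0], "twist": [0, 0, 0], "gripper": 4},
    {"slide": [0, 0, -3], "twist": [0, 0, 0], "gripper": 4},
    {"slide": [0, 0, -3], "twist": [0, 0, 0], "gripper": 4},
    {"slide": [0, 0, -3], "twist": [0, 0, 0], "gripper": 4},
    {"slide": [0, 0, 0], "twist": [0, 0, 0], "gripper": 4},
  ],
  force=50,
)

```text
clock: 5.82
position: [0.4908, -0.3, 0.1098]
eef_rot: [-3.137, 0.003, -2.827]
wrist_force: [0.9, 0.8, -1.8]
opening: 0.0487
grasp_force: 52.2
```

```bash
python3 -c "
from h import *
y=.172;u=np.array([np.cos(y),np.sin(y)]);p=np.array([.5858,.0237])-.082*u
go([p[0],p[1],.10],y)
a=save('top','t2.png');b=save('side','s2.png')
a=cv2.resize(a[170:260,340:440],None,fx=4,fy=4,interpolation=cv2.INTER_CUBIC);b=cv2.resize(b[200:320,250:350],None,fx=4,fy=4,interpolation=cv2.INTER_CUBIC)
o=np.zeros((480,800,3),np.uint8);o[:360,:400]=a;o[:,400:]=b;cv2.imwrite('pics/c3.png',o)"
```

```text
t 5.83 pos [ 0.4908 -0.3     0.1098] rpy [-3.137e+00  3.000e-03 -2.827e+00] q6 -1.0 slide cm [-10.91  29.01   0.88] dyaw twist 0.142
```

View pics/c3.png

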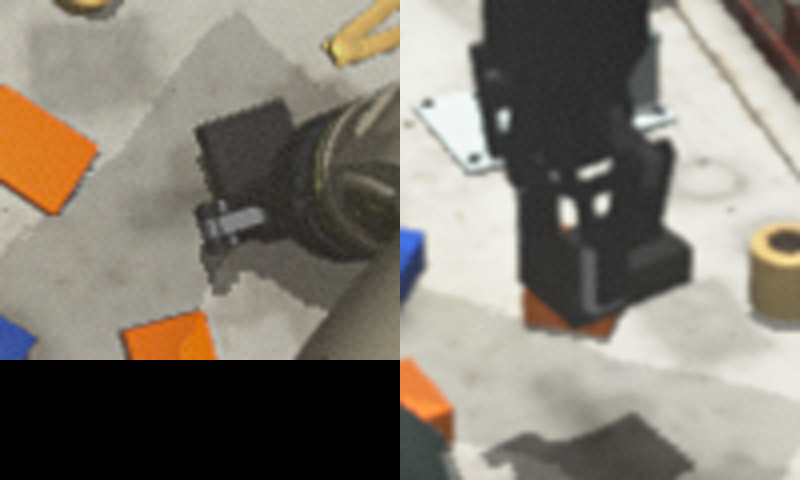

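The block is held level (opening 48.7 mm, grip 52 N). Next I'll carry it to the clamp mouth.

play_rows(
  moves=[
    {"slide": [0, 0, 0], "twist": [0, 0, 0.142], "gripper": 4},
    {"slide": [-0.8, 3, 0], "twist": [0, 0, 0], "gripper": 4},
    {"slide": [-0.8, 3.9, 0], "twist": [0, 0, 0], "gripper": 4},
    {"slide": [-0.8, 3.9, 0], "twist": [0, 0, 0], "gripper": 4},
    {"slide": [-0.8, 3.9, 0], "twist": [0, 0, 0], "gripper": 4},
    {"slide": [-0.8, 3.9, 0], "twist": [0, 0, 0], "gripper": 4},
    {"slide": [-0.8, 3.9, 0], "twist": [0, 0, 0], "gripper": 4},
    {"slide": [-0.8, 3.9, 0], "twist": [0, 0, 0], "gripper": 4},
    {"slide": [-1.1, 3.8, 0], "twist": [0, 0, 0], "gripper": 4},
    {"slide": [0, 0, 2.5], "twist": [0, 0, 0], "gripper": 4},
    {"slide": [0, 0, 2.5], "twist": [0, 0, 0], "gripper": 4},
    {"slide": [0, 0, 0], "twist": [0, 0, 0], "gripper": 4},
    {"slide": [0, 0, 0], "twist": [0, 0, 0], "gripper": 4},
  ],
)

```text
clock: 7.55
position: [0.5032, 0.0102, 0.0571]
eef_rot: [3.141, -0.001, -2.97]
wrist_force: [-0.5, 0.5, -0.8]
opening: 0.0489
grasp_force: 52.1
```

```bash
python3 -c "
from h import *
y=.172;u=np.array([np.cos(y),np.sin(y)]);p=np.array([.5858,.0237])-.082*u
go([p[0],p[1],.025],y)
a=save('top','t3.png');b=save('side','s3.png')
a=cv2.resize(a[145:235,225:325],None,fx=4,fy=4,interpolation=cv2.INTER_CUBIC);b=cv2.resize(b[150:270,240:340],None,fx=4,fy=4,interpolation=cv2.INTER_CUBIC)
o=np.zeros((480,800,3),np.uint8);o[:360,:400]=a;o[:,400:]=b;cv2.imwrite('pics/c4.png',o)"
```

```text
t 7.55 pos [0.5032 0.0102 0.0571] rpy [ 3.141e+00 -1.000e-03 -2.970e+00] q6 -0.31 slide cm [-0.17 -0.09  3.21] dyaw twist -0.0
```

View pics/c4.png

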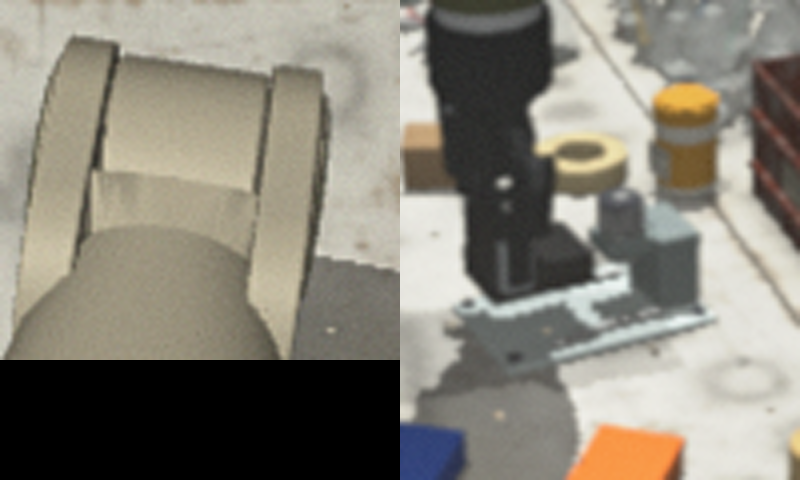

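The top view is hidden by the arm. The side view shows the block square over the mouth, just in front of the arm of the clamp. I'll lower it gently.

play_rows(
  moves=[
    {"slide": [-0.4, -0.05, 1.5], "twist": [0, 0, 0], "gripper": 4},
    {"slide": [0, 0, 1.2], "twist": [0, 0, 0], "gripper": 4},
    {"slide": [0, 0, 0.3], "twist": [0, 0, 0], "gripper": 4},
    {"slide": [0, 0, 0.15], "twist": [0, 0, 0], "gripper": 4},
    {"slide": [0, 0, 0], "twist": [0, 0, 0], "gripper": 4},
  ],
)

```text
clock: 8.28
position: [0.5076, 0.0105, 0.0258]
eef_rot: [-3.141, 0.0, -2.969]
wrist_force: [1.1, 0.0, -1.2]
opening: 0.0488
grasp_force: 52.1
```

play_rows(
  moves=[
    {"slide": [0, 0, 0.1], "twist": [0, 0, 0], "gripper": 4},
    {"slide": [0, 0, 0.1], "twist": [0, 0, 0], "gripper": 4},
    {"slide": [0, 0, 0], "twist": [0, 0, 0], "gripper": 4},
  ],
)

```text
clock: 8.65
position: [0.5079, 0.0104, 0.0246]
eef_rot: [-3.141, 0.001, -2.969]
wrist_force: [-1.6, 0.2, 5.0]
opening: 0.0486
grasp_force: 52.7
```

play_rows(
  moves=[
    {"slide": [0, 0, -0.05], "twist": [0, 0, 0], "gripper": 6},
    {"slide": [0, 0, 0], "twist": [0, 0, 0], "gripper": 7},
    {"slide": [0, 0, 0], "twist": [0, 0, 0], "gripper": 7.5},
    {"slide": [0, 0, -2], "twist": [0, 0, 0], "gripper": 7.5},
    {"slide": [0, 0, -3], "twist": [0, 0, 0], "gripper": 7.5},
    {"slide": [5.2, 0, 0], "twist": [0, 0, 0], "gripper": 0},
    {"slide": [0, 0, 0], "twist": [0, 0, 0], "gripper": 0},
    {"slide": [0, 0, 0], "twist": [0, 0, 0], "gripper": 0},
    {"slide": [0, 0, 0], "twist": [0, 0, 0], "gripper": 0},
    {"slide": [0, 0, 2], "twist": [0, 0, 0], "gripper": 0},
    {"slide": [0, 0, 0], "twist": [0, 0, 0], "gripper": 0},
    {"slide": [0, 0, 0], "twist": [0, 0, 0], "gripper": 0},
  ],
)

```text
clock: 10.15
position: [0.4568, 0.0016, 0.0545]
eef_rot: [-3.142, -0.0, -2.969]
wrist_force: [0.8, 0.2, -0.3]
opening: 0.0001
grasp_force: 0.0
```

```bash
python3 -c "
from h import *
y=.172;u=np.array([np.cos(y),np.sin(y)]);p=np.array([.5858,.0237])-.130*u
go([p[0],p[1],.03],y)
a=save('top','t4.png');b=save('side','s4.png')
a=cv2.resize(a[145:235,225:325],None,fx=4,fy=4,interpolation=cv2.INTER_CUBIC);b=cv2.resize(b[150:270,240:340],None,fx=4,fy=4,interpolation=cv2.INTER_CUBIC)
o=np.zeros((480,800,3),np.uint8);o[:360,:400]=a;o[:,400:]=b;cv2.imwrite('pics/c5.png',o)"
```

```text
t 10.15 pos [0.4568 0.0016 0.0545] rpy [-3.142 -0.    -2.969] q6 -0.34 slide cm [-0.08 -0.03  2.45] dyaw twist 0.0
```

View pics/c5.png

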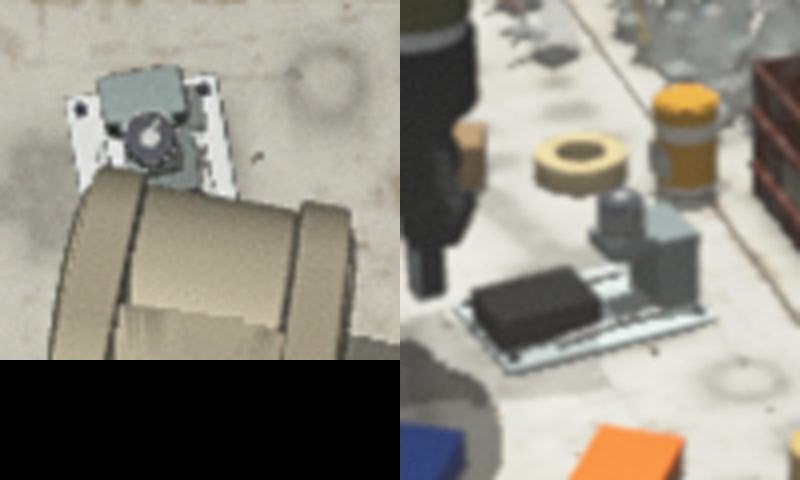

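The block lies flat and square on the bed between the flaring rails, with its front just short of the arm. The closed fingertips are at about (247,224) in the side view.

```bash
python3 -c "
from h import *
p=r.sense()['position']
for d in(.011,.017,.024): print(d,proj('side',[p[0],p[1],p[2]-d]).round(1))
S=cv2.imread('pics/s4.png').max(2)
print(S[205:235,244:252])"
```

```text
0.011 [247.7 223.6]
0.017 [247.8 225.7]
0.024 [248.  228.2]
[[ 50  48  46  50  48  51  51  53]
 [ 49  50  50  47  53  48  46  48]
 [ 50  51  50  49  48  51  50  48]
 [ 48  51  48  46  49  49  50  50]
 [ 49  49  47  48  49  49  52  50]
 [ 49  48  50  53  46  47  48  52]
 [ 56  50  47  48  49  49  59  93]
 [ 61  53  49  53  49  53  87 151]
 [ 75  56  47  49  47  49  89 167]
 [ 82  58  49  51  49  49  84 164]
 [ 87  61  54  51  53  50  82 166]
 [ 85  63  46  52  51  50  81 163]
 [ 83  61  49  50  50  53  77 150]
 [ 87  61  51  49  51  49  75 143]
 [ 86  64  50  50  49  49  73 143]
 [ 84  62  51  51  51  49  72 140]
 [ 86  66  53  49  46  47  69 133]
 [ 85  69  52  49  51  51  77 140]
 [ 93  72  61  64  75  87 116 177]
 [130 108 109 120 139 156 184 220]
 [187 169 178 197 216 219 227 230]
 [225 222 225 229 230 228 227 227]
 [228 227 229 229 224 217 213 219]
 [220 215 213 212 208 198 199 211]
 [199 194 194 198 197 194 190 200]
 [183 185 191 194 196 192 180 173]
 [180 185 190 194 197 190 179 164]
 [177 182 188 193 196 196 191 184]
 [174 183 190 192 195 197 195 194]
 [169 182 186 188 193 194 196 194]]
```

play_rows(
  moves=[
    {"slide": [0, 0, 1], "twist": [0, 0, 0], "gripper": 0},
    {"slide": [0, 0, 1], "twist": [0, 0, 0], "gripper": 0},
    {"slide": [0, 0, 0.4], "twist": [0, 0, 0], "gripper": 0},
    {"slide": [-1.5, 0, 0], "twist": [0, 0, 0], "gripper": 0},
    {"slide": [-0.5, 0, 0], "twist": [0, 0, 0], "gripper": 0},
    {"slide": [0, 0, 0], "twist": [0, 0, 0], "gripper": 0},
  ],
)

```text
clock: 11.0
position: [0.4771, 0.005, 0.0305]
eef_rot: [-3.141, 0.001, -2.969]
wrist_force: [-0.6, 0.4, -0.0]
opening: -0.0001
grasp_force: 0.0
```

play_rows(
  moves=[
    {"slide": [0.3, 0, 0.6], "twist": [0, 0, 0], "gripper": 0},
    {"slide": [-0.5, 0, 0], "twist": [0, 0, 0], "gripper": 0},
    {"slide": [-0.5, 0, 0], "twist": [0, 0, 0], "gripper": 0},
    {"slide": [-0.5, 0, 0], "twist": [0, 0, 0], "gripper": 0},
    {"slide": [-0.5, 0, 0], "twist": [0, 0, 0], "gripper": 0},
    {"slide": [-0.5, 0, 0], "twist": [0, 0, 0], "gripper": 0},
    {"slide": [-0.5, 0, 0], "twist": [0, 0, 0], "gripper": 0},
    {"slide": [-0.5, 0, 0], "twist": [0, 0, 0], "gripper": 0},
    {"slide": [0, 0, 0], "twist": [0, 0, 0], "gripper": 0},
  ],
)

```text
clock: 12.12
position: [0.5084, 0.0105, 0.0244]
eef_rot: [-3.141, 0.001, -2.969]
wrist_force: [0.2, 0.6, -0.2]
opening: 0.0
grasp_force: 0.0
```

```bash
cat > st.py <<'E'
from h import *
y=.172;M=np.array([[np.cos(y),np.sin(y)],[-np.sin(y),np.cos(y)]])
s=r.sense(); print(s['clock'],"clamp xy",(M@(s['position'][:2]-[.5858,.0237])).round(4),"z",s['position'][2].round(4),"F clamp",(M@s['wrist_force'][:2]).round(1),"Fz",s['wrist_force'][2].round(1),"M",s['moment'].round(3),"tau6",s['tau'][5].round(3),"q6",s['q'][5].round(3),"rpy",s['eef_rot'].round(3),"gf",round(float(s['grasp_force']),1))
E
python3 st.py
```

```text
12.125 clamp xy [-0.0785  0.0002] z 0.0244 F clamp [0.3 0.5] Fz -0.2 M [0.047 0.009 0.003] tau6 0.01 q6 -0.31 rpy [-3.141e+00  1.000e-03 -2.969e+00] gf 0.0
```

play_rows(
  moves=[
    {"slide": [-0.3, 0, 0], "twist": [0, 0, 0], "gripper": 0},
    {"slide": [-0.3, 0, 0], "twist": [0, 0, 0], "gripper": 0},
    {"slide": [-0.3, 0, 0], "twist": [0, 0, 0], "gripper": 0},
    {"slide": [-0.1, 0, 0], "twist": [0, 0, 0], "gripper": 0},
    {"slide": [0, 0, 0], "twist": [0, 0, 0], "gripper": 0},
  ],
)

```text
clock: 12.75
position: [0.5179, 0.0122, 0.0243]
eef_rot: [-3.141, 0.001, -2.969]
wrist_force: [0.4, 0.4, 0.1]
opening: -0.0001
grasp_force: 0.0
```

```bash
python3 st.py
```

```text
12.75 clamp xy [-0.0689  0.0003] z 0.0243 F clamp [0.5 0.3] Fz 0.1 M [ 0.012 -0.003  0.034] tau6 0.002 q6 -0.304 rpy [-3.141e+00  1.000e-03 -2.969e+00] gf 0.0
```

play_rows(
  moves=[
    {"slide": [-0.1, 0, 0], "twist": [0, 0, 0], "gripper": 0},
    {"slide": [-0.1, 0, 0], "twist": [0, 0, 0], "gripper": 0},
    {"slide": [-0.1, 0, 0], "twist": [0, 0, 0], "gripper": 0},
    {"slide": [0, 0, 0], "twist": [0, 0, 0], "gripper": 0},
  ],
)

```text
clock: 13.25
position: [0.5203, 0.0128, 0.0242]
eef_rot: [3.141, -0.0, -2.969]
wrist_force: [-1.4, 0.7, 0.8]
opening: 0.0001
grasp_force: 0.9
```

```bash
python3 st.py
```

```text
13.25 clamp xy [-0.0664  0.0004] z 0.0242 F clamp [-1.3  0.9] Fz 0.8 M [0.075 0.365 0.042] tau6 0.019 q6 -0.302 rpy [ 3.141 -0.    -2.969] gf 0.9
```

play_rows(
  moves=[
    {"slide": [-0.1, 0, 0], "twist": [0, 0, 0], "gripper": 0},
    {"slide": [-0.1, 0, 0], "twist": [0, 0, 0], "gripper": 0},
    {"slide": [0, 0, 0], "twist": [0, 0, 0], "gripper": 0},
  ],
)

```text
clock: 13.62
position: [0.5219, 0.0131, 0.0242]
eef_rot: [3.142, -0.001, -2.969]
wrist_force: [-4.2, 0.2, 1.9]
opening: 0.0003
grasp_force: 1.9
```

```bash
python3 st.py; python3 -c "
from h import *
a=save('top','t5.png');b=save('side','s5.png')
a=cv2.resize(a[145:235,225:325],None,fx=4,fy=4,interpolation=cv2.INTER_CUBIC);b=cv2.resize(b[170:250,250:330],None,fx=5,fy=5,interpolation=cv2.INTER_CUBIC)
o=np.zeros((400,800,3),np.uint8);o[:360,:400]=a;o[:,400:]=b;cv2.imwrite('pics/c6.png',o)"
```

```text
13.625 clamp xy [-0.0648  0.0005] z 0.0242 F clamp [-4.1  1. ] Fz 1.9 M [-0.003  0.763  0.038] tau6 0.029 q6 -0.301 rpy [ 3.142e+00 -1.000e-03 -2.969e+00] gf 1.9
```

View pics/c6.png

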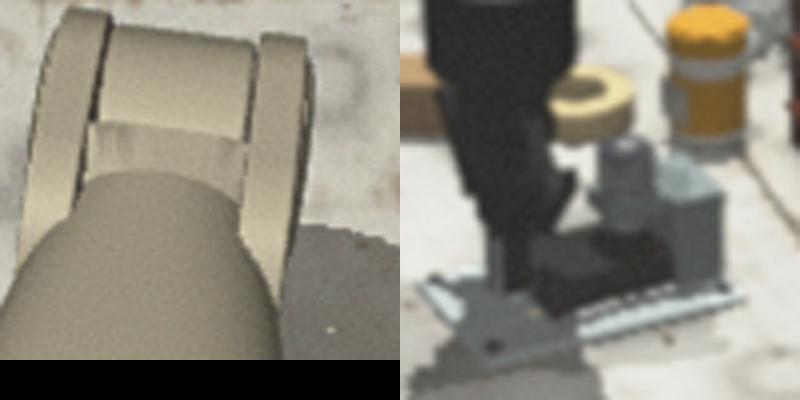

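The block now reaches the upright in the side view, but the force is only 4 N. I'll push a little more to see whether it is a hard stop.

play_rows(
  moves=[
    {"slide": [-0.1, 0, 0], "twist": [0, 0, 0], "gripper": 0},
    {"slide": [-0.1, 0, 0], "twist": [0, 0, 0], "gripper": 0},
    {"slide": [-0.1, 0, 0], "twist": [0, 0, 0], "gripper": 0},
    {"slide": [0, 0, 0], "twist": [0, 0, 0], "gripper": 0},
  ],
)

```text
clock: 14.22
position: [0.522, 0.0133, 0.0239]
eef_rot: [-3.142, -0.006, -2.97]
wrist_force: [-11.0, -2.5, 8.9]
opening: -0.0002
grasp_force: 5.7
```

```bash
python3 st.py
```

```text
14.225 clamp xy [-0.0646  0.0007] z 0.0239 F clamp [-11.3  -0.6] Fz 8.9 M [-0.331  2.136  0.051] tau6 0.049 q6 -0.299 rpy [-3.142 -0.006 -2.97 ] gf 5.7
```

That was a hard stop (11 N, 0.2 mm of travel), so the block is home. I'll back off, rise, and wind the wrist back to about -2.9 rad for the screw turn.

play_rows(
  moves=[
    {"slide": [1, 0, 0], "twist": [0, 0, 0], "gripper": 0},
    {"slide": [4, 0, 0], "twist": [0, 0, 0], "gripper": 0},
    {"slide": [5, 0, -2], "twist": [0, 0, 0], "gripper": 0},
    {"slide": [0, 0, -2], "twist": [0, 0, -0.186], "gripper": 6},
    {"slide": [0, 0, -2], "twist": [0, 0, -0.186], "gripper": 6},
    {"slide": [0, 0, -2], "twist": [0, 0, -0.186], "gripper": 6},
    {"slide": [0, 0, -2], "twist": [0, 0, -0.186], "gripper": 6},
    {"slide": [0, 0, 0], "twist": [0, 0, -0.186], "gripper": 6},
    {"slide": [0, 0, 0], "twist": [0, 0, -0.186], "gripper": 6},
    {"slide": [0, 0, 0], "twist": [0, 0, -0.186], "gripper": 6},
    {"slide": [0, 0, 0], "twist": [0, 0, -0.186], "gripper": 6},
    {"slide": [0, 0, 0], "twist": [0, 0, -0.186], "gripper": 6},
    {"slide": [0, 0, 0], "twist": [0, 0, -0.186], "gripper": 6},
    {"slide": [0, 0, 0], "twist": [0, 0, -0.186], "gripper": 6},
    {"slide": [0, 0, 0], "twist": [0, 0, -0.186], "gripper": 6},
    {"slide": [0, 0, 0], "twist": [0, 0, -0.186], "gripper": 6},
    {"slide": [0, 0, 0], "twist": [0, 0, -0.186], "gripper": 6},
    {"slide": [0, 0, 0], "twist": [0, 0, 0], "gripper": 6},
  ],
)

```text
clock: 16.48
position: [0.4277, -0.0037, 0.1246]
eef_rot: [-3.141, -0.002, -0.367]
wrist_force: [-1.3, -0.5, -0.7]
opening: 0.0597
grasp_force: 0.0
```

```bash
python3 st.py; python3 -c "
from h import *
go([.5858,.0237,.12])
a=save('top','t6.png');b=save('side','s6.png')
a=cv2.resize(a[145:235,225:325],None,fx=4,fy=4,interpolation=cv2.INTER_CUBIC);b=cv2.resize(b[180:250,260:330],None,fx=5.7,fy=5.7,interpolation=cv2.INTER_CUBIC)
o=np.zeros((400,800,3),np.uint8);o[:360,:400]=a;o[:b.shape[0],400:400+b.shape[1]]=b;cv2.imwrite('pics/c7.png',o)"
```

```text
16.475 clamp xy [-0.1604  0.    ] z 0.1246 F clamp [-1.3 -0.3] Fz -0.7 M [0.01  0.05  0.005] tau6 -0.647 q6 -2.971 rpy [-3.141e+00 -2.000e-03 -3.670e-01] gf 0.0
t 16.48 pos [ 0.4277 -0.0037  0.1246] rpy [-3.141e+00 -2.000e-03 -3.670e-01] q6 -2.97 slide cm [13.76 -8.24  0.49] dyaw twist None
```

View pics/c7.png

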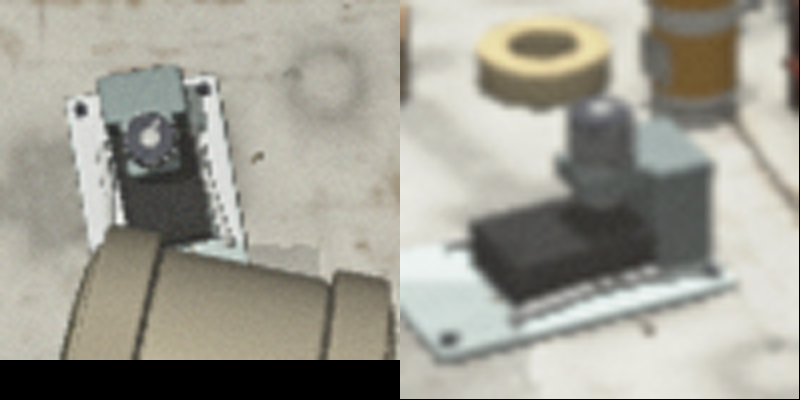

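The block is home against the upright, squarely under the arm with the pad clear above it. Next I'll move over the screw head, descend and grip it.

play_rows(
  moves=[
    {"slide": [4.6, -2.7, 0], "twist": [0, 0, 0], "gripper": 6},
    {"slide": [4.6, -2.7, 0], "twist": [0, 0, 0], "gripper": 6},
    {"slide": [4.55, -2.85, 0], "twist": [0, 0, 0], "gripper": 6},
    {"slide": [0, 0, 0], "twist": [0, 0, 0], "gripper": 6},
    {"slide": [0, 0, 0], "twist": [0, 0, 0], "gripper": 6},
  ],
)

```text
clock: 17.2
position: [0.5838, 0.0244, 0.1235]
eef_rot: [3.141, 0.002, -0.367]
wrist_force: [-0.5, 0.0, 0.1]
opening: 0.06
grasp_force: 0.0
```

```bash
python3 st.py; python3 -c "
from h import *
go([.5855,.0237,.07])"
```

```text
17.2 clamp xy [-0.0018  0.0011] z 0.1235 F clamp [-0.5  0.1] Fz 0.1 M [0.011 0.037 0.03 ] tau6 0.017 q6 -2.87 rpy [ 3.141e+00  2.000e-03 -3.670e-01] gf 0.0
t 17.2 pos [0.5838 0.0244 0.1235] rpy [ 3.141e+00  2.000e-03 -3.670e-01] q6 -2.87 slide cm [0.19 0.01 5.35] dyaw twist None
```

play_rows(
  moves=[
    {"slide": [0.2, 0, 2], "twist": [0, 0, 0], "gripper": 6},
    {"slide": [0, 0, 2], "twist": [0, 0, 0], "gripper": 6},
    {"slide": [0, 0, 1], "twist": [0, 0, 0], "gripper": 6},
    {"slide": [0, 0, 0.3], "twist": [0, 0, 0], "gripper": 6},
    {"slide": [0, 0, 0], "twist": [0, 0, 0], "gripper": 6},
    {"slide": [0, 0, 0], "twist": [0, 0, 0], "gripper": 6},
  ],
)

```text
clock: 17.95
position: [0.587, 0.0236, 0.0721]
eef_rot: [-3.141, -0.001, -0.366]
wrist_force: [-0.3, 0.6, -0.5]
opening: 0.06
grasp_force: 0.0
```

```bash
python3 st.py
```

```text
17.95 clamp xy [ 0.0012 -0.0003] z 0.0721 F clamp [-0.2  0.7] Fz -0.5 M [0.046 0.009 0.066] tau6 0.001 q6 -2.872 rpy [-3.141e+00 -1.000e-03 -3.660e-01] gf 0.0
```

play_rows(
  moves=[
    {"slide": [0, 0, 0], "twist": [0, 0, 0], "gripper": 4},
    {"slide": [0, 0, 0], "twist": [0, 0, 0], "gripper": 3.2},
    {"slide": [0, 0, 0], "twist": [0, 0, 0], "gripper": 2},
    {"slide": [0, 0, 0], "twist": [0, 0, 0], "gripper": 2},
    {"slide": [0, 0, 0], "twist": [0, 0, 0], "gripper": 2},
    {"slide": [0, 0, 0], "twist": [0, 0, 0], "gripper": 2},
  ],
  force=70,
)

```text
clock: 18.7
position: [0.5881, 0.0266, 0.0727]
eef_rot: [-3.135, -0.002, -0.363]
wrist_force: [1.7, 8.9, 5.7]
opening: 0.027
grasp_force: 68.8
```

```bash
python3 st.py
```

```text
18.7 clamp xy [0.0028 0.0024] z 0.0727 F clamp [3.2 8.5] Fz 5.7 M [ 1.964 -0.248  0.03 ] tau6 0.023 q6 -2.873 rpy [-3.135e+00 -2.000e-03 -3.630e-01] gf 68.8
```

The opening and force show that the head stands about 3 mm further to -tool-y than I measured. I'll shift to relieve the side load.

play_rows(
  moves=[
    {"slide": [0, -0.15, 0], "twist": [0, 0, 0], "gripper": 2},
    {"slide": [0, -0.15, 0], "twist": [0, 0, 0], "gripper": 2},
    {"slide": [0, 0, 0], "twist": [0, 0, 0], "gripper": 2},
  ],
)

```text
clock: 19.08
position: [0.5882, 0.0268, 0.0727]
eef_rot: [-3.141, -0.001, -0.365]
wrist_force: [-3.2, 0.4, 6.4]
opening: 0.0269
grasp_force: 69.1
```

```bash
python3 st.py
```

```text
19.075 clamp xy [0.0028 0.0026] z 0.0727 F clamp [-3.1  0.9] Fz 6.4 M [0.235 0.383 0.076] tau6 0.116 q6 -2.868 rpy [-3.141e+00 -1.000e-03 -3.650e-01] gf 69.1
```

play_rows(
  moves=[
    {"slide": [0, 0, 0], "twist": [0, 0, 0.15], "gripper": 2},
    {"slide": [0, 0, 0], "twist": [0, 0, 0.15], "gripper": 2},
    {"slide": [0, 0, 0], "twist": [0, 0, 0.15], "gripper": 2},
  ],
)

```text
clock: 19.45
position: [0.588, 0.0264, 0.0727]
eef_rot: [-3.141, -0.001, -0.82]
wrist_force: [-2.3, -1.0, 6.9]
opening: 0.0272
grasp_force: 69.1
```

```bash
python3 st.py
```

```text
19.45 clamp xy [0.0026 0.0023] z 0.0727 F clamp [-2.4 -0.6] Fz 6.9 M [0.007 0.474 0.278] tau6 -0.997 q6 -2.413 rpy [-3.141e+00 -1.000e-03 -8.200e-01] gf 69.1
```

play_rows(
  moves=[
    {"slide": [0, 0, 0], "twist": [0, 0, 0], "gripper": 2},
  ],
)

```text
clock: 19.58
position: [0.588, 0.0264, 0.0727]
eef_rot: [-3.141, -0.001, -0.817]
wrist_force: [-3.6, 0.3, 7.0]
opening: 0.0268
grasp_force: 69.2
```

```bash
python3 st.py
```

```text
19.575 clamp xy [0.0026 0.0023] z 0.0727 F clamp [-3.5  0.9] Fz 7.0 M [ 0.023  0.455 -0.316] tau6 0.081 q6 -2.416 rpy [-3.141e+00 -1.000e-03 -8.170e-01] gf 69.2
```

Turning freely, the torque is about 0.28 N m, measured in motion (expected 0.26). I'll carry on in equal bites, reading in motion each time.

play_rows(
  moves=[
    {"slide": [0, 0, 0], "twist": [0, 0, 0.12], "gripper": 2},
    {"slide": [0, 0, 0], "twist": [0, 0, 0.12], "gripper": 2},
  ],
)

```text
clock: 19.82
position: [0.5878, 0.0263, 0.0727]
eef_rot: [-3.141, -0.001, -1.059]
wrist_force: [-2.4, -1.0, 8.4]
opening: 0.0269
grasp_force: 69.1
```

```bash
python3 st.py
```

```text
19.825 clamp xy [0.0024 0.0022] z 0.0727 F clamp [-2.5 -0.5] Fz 8.4 M [-0.119  0.587  0.265] tau6 -0.752 q6 -2.174 rpy [-3.141e+00 -1.000e-03 -1.059e+00] gf 69.1
```

play_rows(
  moves=[
    {"slide": [0, 0, 0], "twist": [0, 0, 0.12], "gripper": 2},
    {"slide": [0, 0, 0], "twist": [0, 0, 0.12], "gripper": 2},
  ],
)

```text
clock: 20.08
position: [0.5876, 0.0262, 0.0727]
eef_rot: [-3.141, -0.001, -1.299]
wrist_force: [-3.5, -1.2, 8.2]
opening: 0.0275
grasp_force: 69.2
```

```bash
python3 st.py
```

```text
20.075 clamp xy [0.0022 0.0022] z 0.0727 F clamp [-3.7 -0.6] Fz 8.2 M [-0.254  0.691  0.224] tau6 -0.746 q6 -1.934 rpy [-3.141e+00 -1.000e-03 -1.299e+00] gf 69.2
```

play_rows(
  moves=[
    {"slide": [0, 0, 0], "twist": [0, 0, 0.12], "gripper": 2},
    {"slide": [0, 0, 0], "twist": [0, 0, 0.12], "gripper": 2},
  ],
)

```text
clock: 20.32
position: [0.5874, 0.0261, 0.0727]
eef_rot: [-3.141, -0.001, -1.539]
wrist_force: [-4.4, -1.0, 8.5]
opening: 0.0272
grasp_force: 69.2
```

```bash
python3 st.py
```

```text
20.325 clamp xy [0.002  0.0021] z 0.0727 F clamp [-4.5 -0.2] Fz 8.5 M [-0.245  0.822  0.296] tau6 -0.745 q6 -1.694 rpy [-3.141e+00 -1.000e-03 -1.539e+00] gf 69.2
```

play_rows(
  moves=[
    {"slide": [0, 0, 0], "twist": [0, 0, 0.12], "gripper": 2},
    {"slide": [0, 0, 0], "twist": [0, 0, 0.12], "gripper": 2},
  ],
)

```text
clock: 20.58
position: [0.5872, 0.0262, 0.0727]
eef_rot: [-3.142, -0.001, -1.779]
wrist_force: [-5.8, -0.9, 9.9]
opening: 0.0272
grasp_force: 69.3
```

```bash
python3 st.py
```

```text
20.575 clamp xy [0.0018 0.0022] z 0.0727 F clamp [-5.9  0.1] Fz 9.9 M [-0.218  0.955  0.232] tau6 -0.745 q6 -1.454 rpy [-3.142e+00 -1.000e-03 -1.779e+00] gf 69.3
```

play_rows(
  moves=[
    {"slide": [0, 0.15, 0], "twist": [0, 0, 0], "gripper": 2},
    {"slide": [0, 0, 0], "twist": [0, 0, 0.12], "gripper": 2},
    {"slide": [0, 0, 0], "twist": [0, 0, 0.12], "gripper": 2},
  ],
)

```text
clock: 20.95
position: [0.5868, 0.0262, 0.0727]
eef_rot: [-3.139, -0.0, -2.019]
wrist_force: [-1.8, -2.1, 6.8]
opening: 0.0273
grasp_force: 69.0
```

```bash
python3 st.py
```

```text
20.95 clamp xy [0.0015 0.0023] z 0.0727 F clamp [-2.2 -1.8] Fz 6.8 M [-0.325  0.276  0.272] tau6 -0.754 q6 -1.214 rpy [-3.139 -0.    -2.019] gf 69.0
```

play_rows(
  moves=[
    {"slide": [0, 0, 0], "twist": [0, 0, 0.12], "gripper": 2},
    {"slide": [0, 0, 0], "twist": [0, 0, 0.12], "gripper": 2},
  ],
)

```text
clock: 21.2
position: [0.5867, 0.0263, 0.0727]
eef_rot: [-3.14, 0.0, -2.259]
wrist_force: [-2.8, -1.2, 8.1]
opening: 0.0272
grasp_force: 69.1
```

```bash
python3 st.py
```

```text
21.2 clamp xy [0.0013 0.0024] z 0.0727 F clamp [-3.  -0.7] Fz 8.1 M [-0.219  0.423  0.196] tau6 -0.749 q6 -0.974 rpy [-3.14   0.    -2.259] gf 69.1
```

play_rows(
  moves=[
    {"slide": [0, 0, 0], "twist": [0, 0, 0.12], "gripper": 2},
    {"slide": [0, 0, 0], "twist": [0, 0, 0.12], "gripper": 2},
  ],
)

```text
clock: 21.45
position: [0.5865, 0.0265, 0.0727]
eef_rot: [-3.14, 0.0, -2.499]
wrist_force: [-2.3, -1.0, 8.8]
opening: 0.0272
grasp_force: 69.1
```

```bash
python3 st.py
```

```text
21.45 clamp xy [0.0012 0.0026] z 0.0727 F clamp [-2.5 -0.6] Fz 8.8 M [-0.169  0.528  0.295] tau6 -0.709 q6 -0.734 rpy [-3.14   0.    -2.499] gf 69.1
```

play_rows(
  moves=[
    {"slide": [0, 0, 0], "twist": [0, 0, 0.12], "gripper": 2},
    {"slide": [0, 0, 0], "twist": [0, 0, 0.12], "gripper": 2},
  ],
)

```text
clock: 21.7
position: [0.5864, 0.0267, 0.0728]
eef_rot: [-3.141, 0.001, -2.739]
wrist_force: [-2.3, 0.2, 8.8]
opening: 0.0271
grasp_force: 69.2
```

```bash
python3 st.py
```

```text
21.7 clamp xy [0.0011 0.0028] z 0.0728 F clamp [-2.2  0.6] Fz 8.8 M [-0.111  0.632  0.346] tau6 -0.672 q6 -0.494 rpy [-3.141e+00  1.000e-03 -2.739e+00] gf 69.2
```

Both torque measures have begun to rise, by about 0.08 N m, so the pad is seated. I'll take one more bite and check.

play_rows(
  moves=[
    {"slide": [0, 0, 0], "twist": [0, 0, 0.12], "gripper": 2},
    {"slide": [0, 0, 0], "twist": [0, 0, 0.12], "gripper": 2},
  ],
)

```text
clock: 21.95
position: [0.5863, 0.0269, 0.0728]
eef_rot: [-3.141, 0.001, -2.978]
wrist_force: [-2.5, 0.8, 9.6]
opening: 0.0274
grasp_force: 69.2
```

```bash
python3 st.py
```

```text
21.95 clamp xy [0.0011 0.003 ] z 0.0728 F clamp [-2.3  1.2] Fz 9.6 M [0.036 0.654 0.332] tau6 -0.635 q6 -0.254 rpy [-3.141e+00  1.000e-03 -2.978e+00] gf 69.2
```

play_rows(
  moves=[
    {"slide": [0, 0, 0], "twist": [0, 0, 0.12], "gripper": 2},
    {"slide": [0, 0, 0], "twist": [0, 0, 0.12], "gripper": 2},
  ],
)

```text
clock: 22.2
position: [0.5863, 0.0271, 0.0729]
eef_rot: [3.141, 0.001, 3.065]
wrist_force: [-3.5, 1.0, 10.0]
opening: 0.0275
grasp_force: 69.3
```

```bash
python3 st.py
```

```text
22.2 clamp xy [0.0011 0.0033] z 0.0729 F clamp [-3.3  1.6] Fz 10.0 M [0.126 0.799 0.403] tau6 -0.543 q6 -0.014 rpy [3.141e+00 1.000e-03 3.065e+00] gf 69.3
```

The torque is 0.15 N m over free and the turn is about 0.97 rad past seating, roughly 39 N. It is snug, so I'll let go and rise.

play_rows(
  moves=[
    {"slide": [0, 0, 0], "twist": [0, 0, 0], "gripper": 4},
    {"slide": [0, 0, 0], "twist": [0, 0, 0], "gripper": 6},
    {"slide": [0, 0, 0], "twist": [0, 0, 0], "gripper": 6},
    {"slide": [0, 0, -2], "twist": [0, 0, 0], "gripper": 6},
    {"slide": [0, 0, -3], "twist": [0, 0, 0], "gripper": 6},
    {"slide": [0, 0, -5], "twist": [0, 0, 0], "gripper": 6},
    {"slide": [5, 0, 0], "twist": [0, 0, 0], "gripper": 6},
    {"slide": [6, 0, 0], "twist": [0, 0, 0], "gripper": 6},
    {"slide": [6, 0, 0], "twist": [0, 0, 0], "gripper": 6},
    {"slide": [0, 0, 0], "twist": [0, 0, 0], "gripper": 6},
    {"slide": [0, 0, 0], "twist": [0, 0, 0], "gripper": 6},
  ],
)

```text
clock: 23.58
position: [0.4175, 0.0392, 0.1718]
eef_rot: [-3.141, 0.002, 3.068]
wrist_force: [0.9, -0.5, 0.6]
opening: 0.0597
grasp_force: 0.0
```

```bash
python3 st.py; python3 -c "
from h import *
a=save('top','t7.png');b=save('side','s7.png')
a=cv2.resize(a[145:235,225:325],None,fx=4,fy=4,interpolation=cv2.INTER_CUBIC);b=cv2.resize(b[180:250,260:330],None,fx=5.7,fy=5.7,interpolation=cv2.INTER_CUBIC)
o=np.zeros((400,800,3),np.uint8);o[:360,:400]=a;o[:b.shape[0],400:400+b.shape[1]]=b;cv2.imwrite('pics/c8.png',o)"
```

```text
23.575 clamp xy [-0.1631  0.044 ] z 0.1718 F clamp [ 0.8 -0.6] Fz 0.6 M [-0.063 -0.007  0.025] tau6 -0.004 q6 -0.025 rpy [-3.141e+00  2.000e-03  3.068e+00] gf 0.0
```

View pics/c8.png

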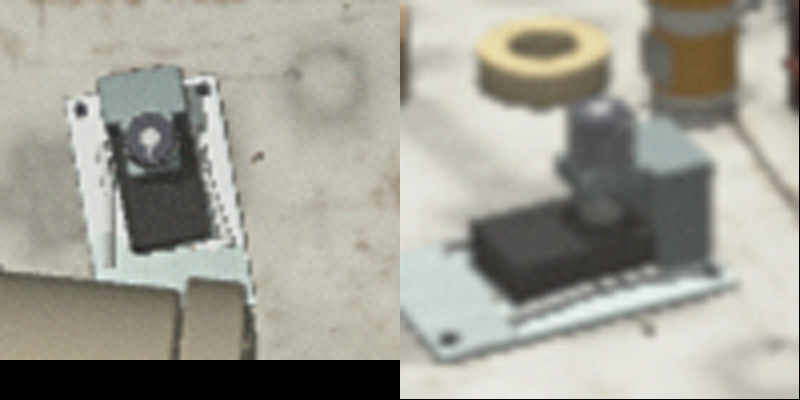

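The pad is visibly down on the block, which is still home and square, and the gripper is clear. I'm handing in the job.

```bash
python3 -c "
from workcell import r
print(r.job_done())"
```

```text
the job is handed in; nothing more can be done
None
```

The graphite block is home against the upright with the pad snug on it, about 0.15 N m over free torque (an estimated 39 N); I let go, didn't go near the cork block, brass mould or tape roll, and handed the job in at about 24 s, but the hand-in returned no verdict.

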